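# Gauge the gap under an amplifier's heat sink

## Robot

A 6-joint arm with a two-finger parallel gripper is mounted at the origin on the work surface. World frame = base frame: x ahead of the robot, y to its left, z up, the work surface at z = 0. Lengths are in mm, angles in rad, forces in N, time in s.
With the tool pointing down it reaches from about 350 to 775 mm from the base axis. Payload 7.3 kg.
Tool frame: the origin (TCP) lies midway between the tips of the shut fingers; the grasp point (between the pads) lies 19 mm behind it (bot.hold_point_z is the distance from the TCP to the grasp point, in mm); z points along the fingers, y is the direction in which the jaws open and shut (so a half turn about z gives the same grasp; the last joint's range is limited). The gripper opens to 92 mm and grips with 3 to 60 N. Pads are 19 mm wide; open, the fingers measure 130 mm over their backs; the gripper's body (75 mm by 190 mm) begins 47 mm behind the grasp point.
Start: joints at [-1.386, 0.342, 1.524, -0, 1.275, -0.146], TCP at [170.543, -496.548, 226.741] pointing down, gripper open.
Joint ranges: [-2.53, 2.53], [-0.77, 2.02], [0.04, 2.7], [-1, 4.14], [0.28, 2.66], [-3.11, 3.11]. Speed limits (rad/s): [2.57, 2.57, 3.14, 3.14, 3.14, 3.14].

## Interface

Orientations are given as [roll, pitch, yaw] about the fixed x, y, z axes, in that order (R = Rz(yaw) Ry(pitch) Rx(roll)).
In Python, from plant import bot gives the robot as it stands.
- The arm moves only by the tool servo_tool, never from a script. Its argument "series" is a list of rows, each a list of 5 numbers: the opening, from 0 (shut) to 1 (fully open), then the shift along the tool's x, y, z each as a share of 50 mm, from -1 to 1, then the turn about the tool's z as a share of 90 degrees, from -1 to 1. In form: [[gripper, tx, ty, tz, spin], ...]. A call has 1 to 20 rows; each row shifts and turns the commanded pose from where the row before left it, along the tool's axes as they then stand; what a row does not reach is not made up. A row lasts 1/8 s, in which the tool goes at most 62.5 mm and 10.7 degrees, less where a joint would pass 70% of its speed; a pose out of reach is approached as far as the arm can. A call with a number of a shift or a turn outside -1 to 1 is refused whole. A call with a gripper value outside its range is refused whole. The fingers move at their own pace and stop on an object; the grip force is fixed at half the most. Time passes only in rows, so rows that do not move let the fingers close. It gives the time, the measured TCP pose, the force and the opening at its end, in the units of the state.
- bot.get_obs(): the state, without advancing time (a new reading comes with each control period).
- bot.capture(name): name is "side" or "top"; returns the picture (384x512x3 uint8, red, green, blue); there is no depth.
- bot.camera_model(name): a dict with "mtx" (3x3 intrinsics, pixels), "distortion" ([k1, k2, p1, p2, k3] as OpenCV has them; the pictures are not rectified), "world_from_camera" (4x4, takes a point from camera to world coordinates). Camera axes: x right, y up, looking along -z (the intrinsics and any distortion apply to the point x, -y, -z); pixel columns grow to the right and rows downward; lengths in mm; the calibration is good to about 2 mm. A picture is of the moment at which its call begins. camera_model takes no time and is no camera call.
- bot.close_job(): hands the job in, once; it reports no verdict.
Trained networks look in the newest picture that a camera, given by its name, has taken for a name from the list of things; names that differ only in an ending like _2 or _b are one class to them, and where a whole thing is asked for, a point or a joint stands for the part that bears it (a point fixed in the world has none). Each returns a list of dicts, best first, with "p" (0 to 1); they miss things now and then, are a little off and sometimes report something else, mostly with a low value. They report only what shows in the picture. A call takes as long as a camera call. They do not tell look-alikes from the thing itself.
- bot.outline_of(camera, label): "mask" (384x512 bool, what is visible of it).
- bot.pinpoint(camera, label): "point" ([x, y, z] in mm, in the coordinates of the camera as it stood for that picture, good to about 4 mm: a listed point, or the origin of a listed thing).
The state is a dict: "time": time; "joint_positions": joint angles; "dq": joint speeds; "tau": joint torques, N m; "tool_pos": TCP position; "tcp_rot": TCP orientation; "contact_force": force on the tool from outside, world axes, zero at the start; "moment": the same for the moment, N m; "grip_width": finger opening in mm.
Only numpy, scipy, OpenCV 4.12 (cv2) and the standard library are available. Lean on these libraries where they do the work, as an engineer would, in place of code of your own. Each camera call takes 0.05 s, during which the arm holds its last target.

## Task

Pick up the steel taper gauge and, with its flat face down on the bare front ledge of the amplifier's base plate, slide it thin end first and straight in under the front edge of the finned heat sink, about midway between the two front screws, until it drags snugly between the two plates; do not force it. Stop there and finish while still gripping the gauge, keeping it still and flat on the base plate at that depth so that the gap can be read off its scale. Leave the screwdriver, jar and tweezers alone.

Things in the scene. Friction and masses are not known exactly. Their poses are not given: they have to be found in the camera images.
- gauge_grip (a point): centre (half-way up) of the grip end of the taper gauge, a loose plain steel wedge 145 mm long, 20 mm wide, 0.19 kg, lying flat on the blue bench mat (mat top 3 mm above the work surface). The grip end is a 45 mm long block, 20 mm wide, 12 mm thick: grip it across its width. x axis along the gauge to its thin end, z up. Its flat underside is 6 mm below this point.
- gauge_tip (a point): middle of the gauge's thin end, on its flat underside: 122.5 mm along +x from gauge_grip, 6 mm lower; same axes. From the grip end to here the gauge tapers over 100 mm from 12 to 2 mm thick (1 mm per 10 mm): underside flat, slope and scale marks on top. Pressed down hard it would drag on the base plate alone: let it rest there lightly.
- gauge: the taper gauge; origin on its flat underside half-way along: 50 mm along +x from the middle of the grip end, 72.5 mm from the thin end. Same axes.
- amp: power amplifier module, fixed on the mat: bare aluminium base plate 220 x 170 mm, 10 mm thick, on four 22 mm pillars; circuit board at the rear. Origin on the mat under its centre; x axis from the bare front ledge to the rear (the way in for the gauge), z up. The plate's flat top is 32 mm above the origin, its front edge at x = -110 mm; the 40 mm from there to the heat sink is the bare ledge.
- mouth (a point): point on the base plate's flat top, straight below the middle of the heat sink's front edge, midway between the two front screws; 40 mm behind the plate's front edge. Axes as amp.
- sink: finned aluminium heat sink, rigidly held level over the base plate on four levelling screws: 90 mm deep (x), 150 mm wide (y), plate 6 mm thick, fins to 30 mm above its underside. Origin at the middle of its flat underside; axes as amp; front edge at x = -45 mm. The two front screws, 6 mm thick, stand at x = -36, y = -66 and +66 mm.
- sink_edge (a point): middle of the heat sink's lower front edge, straight above mouth. The open height between the plates is 5.5 to 9.5 mm, differing from unit to unit, too fine to trust from readings: find it by feel. The plates do not yield; drag comes on gradually, as 10 mm more depth wedges the gauge only 1 mm tighter.
- driver: bystander: small screwdriver about 150 mm long on the mat; gauge and screwdriver lie one on either side of the amplifier, either way round. Origin under its middle.
- jar: bystander: closed flux jar, 42 mm wide, 34 mm high, on the mat. Origin under its centre.
- tweezers: bystander: steel tweezers about 130 mm long lying on the mat. Origin under their middle.
Things that resemble listed ones, but are neither listed nor needed, are in the scene too. Of the things shaped like the gauge, the bare steel one is meant.

How it is judged (in metres and radians):
On the way, in this order (a step that is already met when the one before it is completed fails the run):
1. the gauge is gripped and lifted clear of the mat (contact force between the fingers and gauge above 3 N and height (world z) of gauge_grip above 0.03 m), for 0.2 s.
2. the held gauge has its thin end under the heat sink's front edge, between the front screws (contact force between the fingers and gauge above 3 N and x of gauge_tip in the frame of sink above -0.04 m and y of gauge_tip in the frame of sink between -0.045 and 0.045 m and z of gauge_tip in the frame of sink below 0 m), for 0.1 s.
At the end, for the whole second after the job is handed in: Gauge still gripped and at rest, flat face down within 0.05 rad of level, within 0.2 rad of the way in; tip 25 mm or more under the heat sink, within 45 mm of the middle; it presses on the heat sink with 1 to 20 N and on the base plate with over 1 N (contact force between the fingers and gauge above 3 N and contact force between gauge and sink between 1 and 20 N and contact force between gauge and amp above 1 N and x of gauge_tip in the frame of sink above -0.02 m and y of gauge_tip in the frame of sink between -0.045 and 0.045 m and angle between gauge's own z axis and vertical below 0.05 rad and angle between the x axis of gauge and the x axis of amp, either way round below 0.2 rad and linear speed of gauge below 0.01 m/s and angular speed of gauge below 0.1 rad/s); the arm keeps its last pose, push and grip.
It fails at once if the gauge is forced: it presses on the heat sink with more than 35 N (contact force between gauge and sink above 35 N).
It fails at once if the screwdriver is disturbed (moved over 20 mm) (distance of driver from where it was at the start of the episode above 0.02 m).
It fails at once if the jar is disturbed (moved over 20 mm) (distance of jar from where it was at the start of the episode above 0.02 m).
It fails at once if the tweezers is disturbed (moved over 20 mm) (distance of tweezers from where it was at the start of the episode above 0.02 m).
It also fails if it takes over 58 s, if anything falls off the work surface, if the arm or the gripper's body presses on something with over 40 N, if the wrist force passes 120 N, or if a joint passes its speed limit or range.

## Working session

There is one attempt and no reset: what is moved stays moved. The work goes in short steps, Python scripts to look and compute and a tool call to move; the robot and the scene stay as the last step left them, time stands still between calls to the robot, and variables do not carry over. Pictures are saved under pics/ and viewed, and the job is handed in when it is done.

Besides the shell and the picture viewer there is one more tool, called after "Emit:" by a JSON object that holds its "method" and its "body", one argument or row to a line. servo_tool: Moves the arm, as the interface text tells. Shift numbers are shares of 50 mm and turn numbers shares of 90 degrees, none past 1 either way. Its arguments: {"type":"object","properties":{"series":{"type":"array"}},"required":["series"]}

```bash
ls; mkdir -p pics; python3 - <<'E'
from plant import bot
import cv2,numpy as np
print(bot.get_obs())
for n in ("top","side"):
    im=bot.capture(n); cv2.imwrite(f"pics/{n}0.png",im[:,:,::-1])
    m=bot.camera_model(n); print(n,np.round(m["mtx"],1).tolist(),m["distortion"],np.round(m["world_from_camera"],3).tolist())
    W=np.array(m["world_from_camera"])
    for l in ("gauge_grip","gauge_tip","mouth","sink_edge","amp","driver","jar","tweezers"):
        for d in bot.pinpoint(n,l):
            p=W@np.r_[d["point"],1]; print(l,round(d["p"],2),p[:3].round(1))
E
```

```text
pics
{'time': 0.0, 'joint_positions': array([-1.38596630e+00,  3.42745852e-01,  1.52500840e+00, -4.31295139e-05,
        1.27539157e+00, -1.46012539e-01]), 'dq': array([ 0.00124272, -0.00038081,  0.00022722, -0.00088123,  0.00097739,
       -0.00080739]), 'tau': array([-3.75180180e-04, -4.31243777e+01, -2.44225109e+01,  7.19920266e-02,
        5.58947877e-02, -1.29730879e-04]), 'tool_pos': array([ 170.46840419, -496.12739638,  226.03596393]), 'tcp_rot': array([-3.14005001e+00, -1.85174669e-04,  3.30855015e-01]), 'contact_force': array([-0.79490021,  0.05575364, -0.34114641]), 'moment': array([-0.00464769, -0.01733528, -0.00554462]), 'grip_width': 91.61745383934544}
top [[410.7, 0.0, 261.1], [0.0, 410.7, 192.2], [0.0, 0.0, 1.0]] [-0.13204333  0.          0.          0.          0.        ] [[-0.004, 0.988, -0.156, 381.319], [-1.0, -0.005, -0.006, 11.64], [-0.007, 0.156, 0.988, 972.977], [0.0, 0.0, 0.0, 1.0]]
gauge_grip 0.78 [396.3 158.2   7.9]
gauge_grip 0.63 [ 425.7 -307.7    8.9]
gauge_grip 0.57 [ 479.6 -165.1    9.2]
gauge_tip 0.98 [ 579.1 -231.6    4. ]
gauge_tip 0.94 [ 546.2 -331
[... 253 characters left out ...]
9], [0.0, 0.0, 1.0]] [-0.16979237  0.          0.          0.          0.        ] [[0.957, 0.205, -0.205, 334.752], [-0.29, 0.678, -0.676, -697.625], [-0.0, 0.706, 0.708, 795.039], [0.0, 0.0, 0.0, 1.0]]
gauge_grip 0.92 [ 473.8 -167.8    5.6]
gauge_grip 0.91 [ 427.2 -307.1    4.7]
gauge_grip 0.83 [388.1 160.    9.6]
gauge_tip 0.77 [317.6  60.4   7.7]
gauge_tip 0.56 [ 544.4 -341.1    4.1]
gauge_tip 0.45 [ 7.097e+02 -3.199e+02  4.000e-01]
mouth 0.84 [611.1  38.9  33.6]
sink_edge 0.74 [611.8  39.5  40.6]
amp 0.66 [683.8  45.4   3.4]
amp 0.59 [ 426.7 -309.9   12.4]
driver 0.71 [ 711.7 -317.6    0.8]
driver 0.68 [476.2 320.    5.2]
jar 0.48 [705.8 292.3   4.2]
tweezers 0.81 [ 711.5 -316.3    1. ]
```

View pics/top0.png

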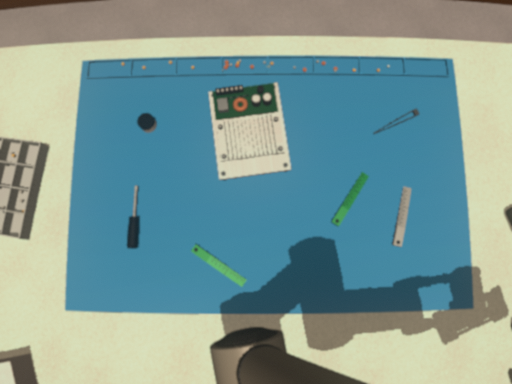

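View pics/side0.png

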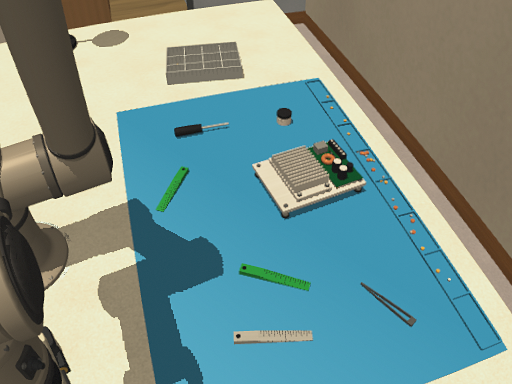

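The bare steel gauge is the right-hand one, at top (402,215) and side (272,337), with its grip end nearest the robot. The green ones are decoys. The amp is at top (250,130), turned slightly. Next I'll measure the axes more precisely.

```bash
cat > h.py <<'E'
from plant import bot
import cv2,numpy as np
def cam(n):
    m=bot.camera_model(n); return np.array(m["mtx"]),np.array(m["distortion"]),np.array(m["world_from_camera"])
def toplane(n,uv,z):
    K,D,W=cam(n); q=cv2.undistortPoints(np.array(uv,float).reshape(-1,1,2),K,D)[:,0]
    d=np.c_[q[:,0],-q[:,1],-np.ones(len(q))]@W[:3,:3].T; o=W[:3,3]
    return o+d*((z-o[2])/d[:,2])[:,None]
def proj(n,P):
    K,D,W=cam(n); c=(np.atleast_2d(P)-W[:3,3])@W[:3,:3]; c=c*[1,-1,-1]
    return cv2.projectPoints(c,np.zeros(3),np.zeros(3),K,D)[0][:,0]
E
python3 - <<'E'
from h import *
for n in ("top","side"):
    im=bot.capture(n)
    best=None
    for d in bot.outline_of(n,"gauge"):
        m=d["mask"]; v,u=np.nonzero(m); c=im[m].mean(0)
        print(n,"gauge",round(d["p"],2),u.mean().round(),v.mean().round(),c.round(),m.sum())
        if abs(c[1]-c[0])<25:
            w=toplane(n,np.c_[u,v],9)[:,:2]; r=cv2.minAreaRect(w.astype(np.float32)); e=np.linalg.eigh(np.cov(w.T))[1][:,1]
            print("  rect",r,"mean",w.mean(0),"yaw",np.degrees(np.arctan2(e[1],e[0]))%180)
    for l,z in (("amp",35),("sink",58)):
        for d in bot.outline_of(n,l):
            m=d["mask"]; v,u=np.nonzero(m); w=toplane(n,np.c_[u,v],z)[:,:2]
            print(n,l,round(d["p"],2),cv2.minAreaRect(w.astype(np.float32)))
    x,y,X,Y=((200,70,300,190) if n=="top" else (240,130,380,225))
    cv2.imwrite(f"pics/{n}_amp.png",cv2.resize(im[y:Y,x:X,::-1],None,fx=5,fy=5,interpolation=cv2.INTER_CUBIC))
    x,y,X,Y=((375,175,425,255) if n=="top" else (220,315,330,355))
    cv2.imwrite(f"pics/{n}_g.png",cv2.resize(im[y:Y,x:X,::-1],None,fx=7,fy=7,interpolation=cv2.INTER_CUBIC))
E
```

```text
top gauge 0.98 402.0 217.0 [148. 145. 134.] 568
  rect ((473.6379699707031, -317.6957702636719), (24.890039443969727, 144.7724609375), 78.43341064453125) mean [ 471.71485284 -317.52839885] yaw 167.5370102659936
top gauge 0.82 350.0 199.0 [ 58. 134.  82.] 474
top gauge 0.74 218.0 265.0 [ 89. 164. 108.] 593
top amp 0.82 ((681.8934326171875, 46.384185791015625), (229.7569122314453, 171.0596923828125), 7.601497650146484)
side gauge 0.68 272.0 277.0 [ 45. 139.  64.] 780
side gauge 0.6 271.0 336.0 [172. 161. 138.] 910
  rect ((473.01324462890625, -319.0341796875), (26.07849884033203, 144.1969757080078), 74.54966735839844) mean [ 470.01389849 -318.58122056] yaw 164.08294788119858
side gauge 0.6 172.0 188.0 [ 46. 139.  67.] 485
side amp 0.72 ((683.5311279296875, 40.21919250488281), (243.7557830810547, 191.9790802001953), 8.21600341796875)
side sink 0.76 ((656.7598876953125, 36.370819091796875), (108.7536849975586, 161.6064910888672), 6.09630823135376)
```

View pics/top_amp.png

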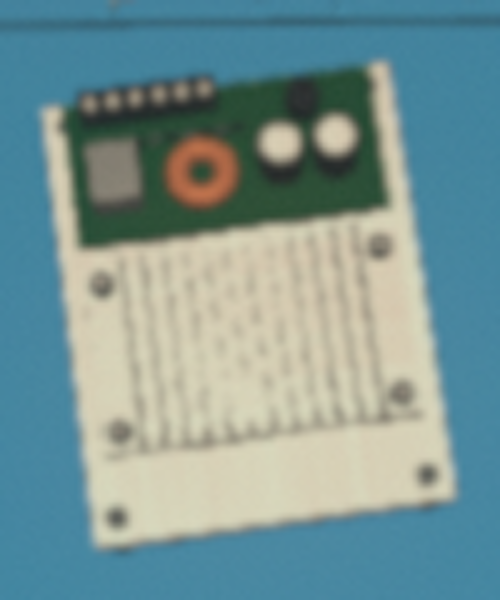

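View pics/top_g.png

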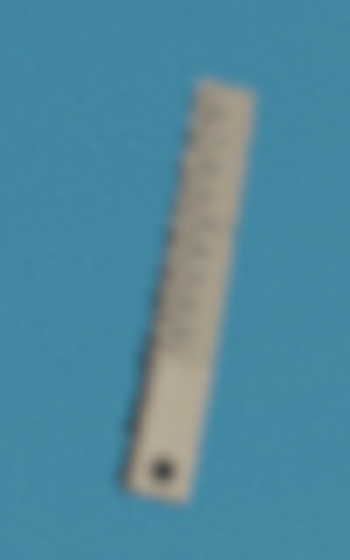

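View pics/side_g.png

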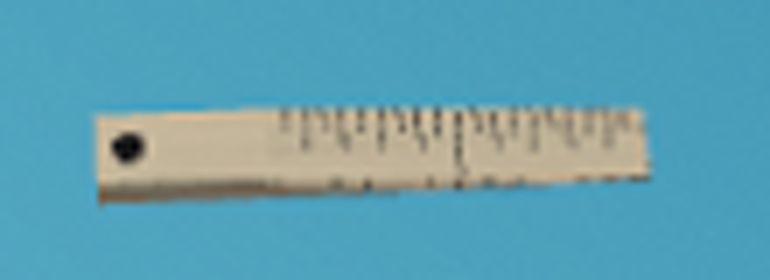

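View pics/side_amp.png

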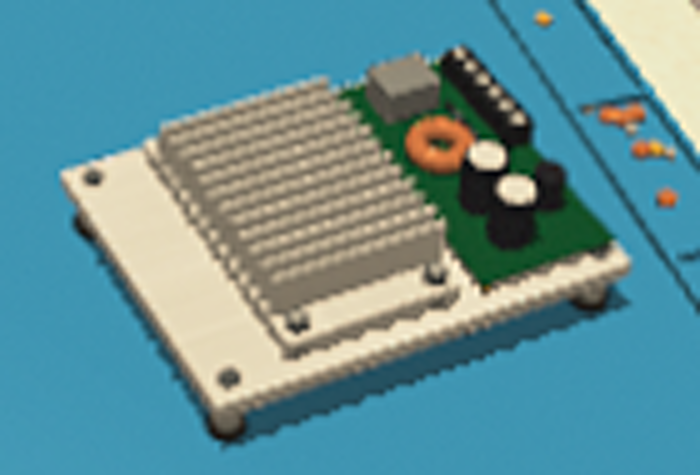

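```bash
python3 - <<'E'
from h import *
f=lambda n,x,y,s,pts,z: toplane(n,[[x+(a+.5)/s-.5,y+(b+.5)/s-.5] for a,b in pts],z)[:,:2]
def yaw(v): return np.degrees(np.arctan2(v[1],v[0])).round(2)
for n,a,pts in (("top",(200,70,5),[(97,548),(455,500),(388,62),(45,105)]),("side",(240,130,5),[(62,175),(218,410),(632,262)])):
    p=f(n,*a,pts,35); print(n,"amp corners",p.round(1).tolist()); 
    F=(p[0]+p[1])/2; print("front mid",F, "front yaw",yaw(p[0]-p[1])-90,"side yaw",yaw(p[2]-p[1]), "len",np.linalg.norm(p[0]-p[1]),np.linalg.norm(p[2]-p[1]))
for n,a,g,t in (("top",(375,175,7),[(130,490),(190,503)],[(200,80),(255,92)]),("side",(220,315,7),[(95,117),(98,187)],[(643,108),(650,178)])):
    G=f(n,*a,g,15); T=f(n,*a,t,5); d=T.mean(0)-G.mean(0)
    print(n,"grip end",G.mean(0),"tip",T.mean(0),"yaw",yaw(d),"len",np.linalg.norm(d),"grip ctr",G.mean(0)+d/np.linalg.norm(d)*22.5)
# tool frame
o=bot.get_obs(); print(o["time"])
from scipy.spatial.transform import Rotation as R
print(R.from_euler('xyz',o["tcp_rot"]).as_matrix().round(3))
E
```

```text
top amp corners [[560.7, 115.7], [582.6, -51.3], [801.5, -22.6], [780.7, 144.6]]
front mid [571.67723019  32.21476575] front yaw 7.459999999999994 side yaw 7.46 len 168.43132955342023 220.75706856915352
side amp corners [[560.3, 113.4], [583.1, -54.4], [800.7, -22.7]]
front mid [571.65423168  29.48175595] front yaw 7.739999999999995 side yaw 8.3 len 169.3014105176861 219.9986654556536
top grip end [ 404.30811889 -301.75504723] tip [ 545.57105506 -336.35650119] yaw -13.76 len 145.43891415834088 grip ctr [ 426.16207787 -307.1080349 ]
side grip end [ 403.97930572 -302.00787886] tip [ 544.59572841 -337.02172741] yaw -13.98 len 144.91013739138913 grip ctr [ 425.81262648 -307.44443151]
1.3
[[ 0.946  0.325  0.   ]
 [ 0.325 -0.946 -0.   ]
 [ 0.     0.    -1.   ]]
```

Emit:
{"method": "servo_tool", "body": {
  "series": [
    [1,0,0,0,0.0913],
    [1,0,0,0,0.0913],
    [1,0,0,0,0.0913],
    [1,0,0,0,0.0913],
    [1,0,0,0,0]
  ]
}}

```text
time: 1.92
tool_pos: [170.5, -496.6, 226.8]
tcp_rot: [3.141, -0.0, -0.242]
contact_force: [-0.3, -0.1, 0.3]
grip_width: 91.6
```

```bash
cat >> h.py <<'E'
from scipy.spatial.transform import Rotation as R
def rel(target):
    o=bot.get_obs(); M=R.from_euler('xyz',o["tcp_rot"]).as_matrix()
    print("t",o["time"],"pos",o["tool_pos"].round(2),"yaw",np.degrees(o["tcp_rot"][2]).round(2),"F",o["contact_force"].round(2),"M",o["moment"].round(3),"w",round(o["grip_width"],2))
    d=M.T@(np.array(target)-o["tool_pos"]); print("tool mm",d.round(2),"units",(d/50).round(3))
E
python3 -c "
from h import *
rel([418.2,-305.4,60])"
```

```text
t 1.925 pos [ 170.54 -496.56  226.77] yaw -13.84 F [-0.32 -0.1   0.34] M [0.015 0.102 0.017] w 91.65
tool mm [ 194.72 -244.89  166.75] units [ 3.894 -4.898  3.335]
```

Emit:
{"method": "servo_tool", "body": {
  "series": [
    [1,0.433,-0.544,0.371,0],
    [1,0.433,-0.544,0.371,0],
    [1,0.433,-0.544,0.371,0],
    [1,0.433,-0.544,0.371,0],
    [1,0.433,-0.544,0.371,0],
    [1,0.433,-0.544,0.371,0],
    [1,0.433,-0.544,0.371,0],
    [1,0.433,-0.544,0.371,0],
    [1,0.433,-0.544,0.371,0],
    [1,0,0,0,0],
    [1,0,0,0,0]
  ]
}}

```text
time: 3.3
tool_pos: [418.5, -306.2, 60.0]
tcp_rot: [3.141, -0.0, -0.241]
contact_force: [0.5, -0.1, -0.3]
grip_width: 92.0
```

```bash
python3 -c "
from h import *
rel([418.2,-305.4,5.5])
for n in ('top','side'): cv2.imwrite(f'pics/{n}1.png',bot.capture(n)[:,:,::-1])"
```

```text
t 3.3 pos [ 418.46 -306.17   60.01] yaw -13.79 F [ 0.46 -0.09 -0.3 ] M [0.075 0.018 0.062] w 92.01
tool mm [-0.44 -0.71 54.51] units [-0.009 -0.014  1.09 ]
```

View pics/side1.png

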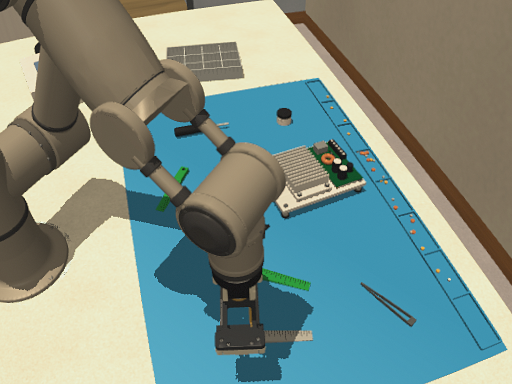

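The jaws are over the grip end (side ~(243,345)), with the scale sticking out to the right. I'll descend and close.

Emit:
{"method": "servo_tool", "body": {
  "series": [
    [1,-0.009,-0.014,0.4,0],
    [1,0,0,0.4,0],
    [1,0,0,0.2,0],
    [1,0,0,0.08,0],
    [1,0,0,0,0],
    [1,0,0,0,0]
  ]
}}

```text
time: 4.15
tool_pos: [418.6, -305.4, 6.4]
tcp_rot: [3.141, -0.001, -0.243]
contact_force: [1.0, -0.3, 0.4]
grip_width: 91.8
```

Emit:
{"method": "servo_tool", "body": {
  "series": [
    [0,0,0,0,0],
    [0,0,0,0,0],
    [0,0,0,0,0],
    [0,0,0,0,0],
    [0,0,0,0,0],
    [0,0,0,0,0],
    [0,0,0,0,0],
    [0,0,0,0,0],
    [0,0,0,0,0],
    [0,0,0,0,0]
  ]
}}

```text
time: 5.4
tool_pos: [418.3, -305.0, 5.8]
tcp_rot: [3.142, -0.0, -0.243]
contact_force: [0.7, 0.5, 0.2]
grip_width: 19.3
```

Gripped at 19.3 mm. I'll lift slowly.

Emit:
{"method": "servo_tool", "body": {
  "series": [
    [0,0,0,-0.2,0],
    [0,0,0,-0.4,0],
    [0,0,0,-0.5,0],
    [0,0,0,-0.5,0],
    [0,0,0,0,0],
    [0,0,0,0,0]
  ]
}}

```text
time: 6.15
tool_pos: [417.8, -304.6, 85.2]
tcp_rot: [-3.141, 0.001, -0.243]
contact_force: [-0.4, -0.6, -1.7]
grip_width: 19.6
```

```bash
python3 -c "
from h import *
rel([418.2,-305.4,80])
for n in ('top','side'): cv2.imwrite(f'pics/{n}2.png',bot.capture(n)[:,:,::-1])"
```

```text
t 6.15 pos [ 417.82 -304.6    85.17] yaw -13.91 F [-0.39 -0.59 -1.75] M [ 0.048  0.132 -0.032] w 19.64
tool mm [0.56 0.69 5.17] units [0.011 0.014 0.103]
```

View pics/side2.png

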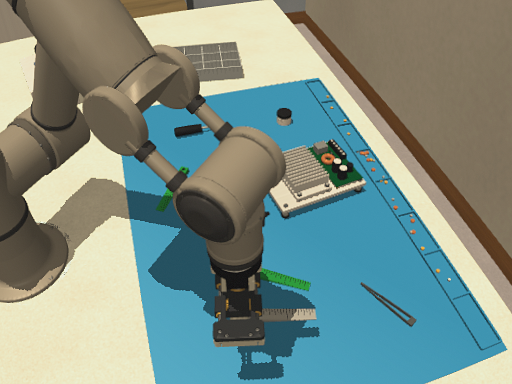

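Held and level. Now I'll turn to the amplifier's yaw.

Emit:
{"method": "servo_tool", "body": {
  "series": [
    [0,0,0,0,-0.06],
    [0,0,0,0,-0.06],
    [0,0,0,0,-0.06],
    [0,0,0,0,-0.059],
    [0,0,0,0,0],
    [0,0,0,0,0]
  ]
}}

```text
time: 7.0
tool_pos: [418.1, -304.8, 85.3]
tcp_rot: [-3.141, 0.001, 0.131]
contact_force: [0.3, -1.0, -2.0]
grip_width: 19.6
```

```bash
python3 -c "
from h import *
rel([466.9,17.0,80])"
```

```text
t 7.0 pos [ 418.07 -304.83   85.25] yaw 7.49 F [ 0.25 -1.03 -2.01] M [-0.011  0.107 -0.004] w 19.64
tool mm [  90.39 -312.71    5.41] units [ 1.808 -6.254  0.108]
```

Emit:
{"method": "servo_tool", "body": {
  "series": [
    [0,0.06,-0.3,0,0],
    [0,0.15,-0.5,0,0],
    [0,0.15,-0.5,0,0],
    [0,0.15,-0.5,0,0],
    [0,0.15,-0.5,0,0],
    [0,0.15,-0.5,0,0],
    [0,0.15,-0.5,0,0],
    [0,0.15,-0.5,0,0],
    [0,0.15,-0.5,0,0],
    [0,0.15,-0.5,0,0],
    [0,0.15,-0.5,0,0],
    [0,0.15,-0.5,0,0],
    [0,0.098,-0.454,0,0],
    [0,0,0,0,0],
    [0,0,0,0,0],
    [0,0,0,0,0]
  ]
}}

```text
time: 9.0
tool_pos: [466.4, 16.4, 85.8]
tcp_rot: [3.141, -0.0, 0.132]
contact_force: [-0.2, -1.3, -2.2]
grip_width: 19.8
```

```bash
python3 - <<'E'
from h import *
rel([466.9,17.0,55])
o=bot.get_obs(); M=R.from_euler('xyz',o["tcp_rot"]).as_matrix(); p=o["tool_pos"]
tip=p+M@[130.7,0,2.8]; print(tip)
for n in ('top','side'):
    im=bot.capture(n)[:,:,::-1].copy()
    for d in bot.pinpoint(n,"gauge_tip"):
        W=cam(n)[2]; print(n,round(d["p"],2),(W@np.r_[d["point"],1])[:3].round(1))
    print(proj(n,tip))
    x,y,X,Y=((190,70,320,240) if n=="top" else (180,120,390,270))
    c=cv2.resize(im[y:Y,x:X],None,fx=3.5,fy=3.5,interpolation=cv2.INTER_CUBIC)
    cv2.imwrite(f'pics/{n}3.png',c)
E
```

```text
t 9.0 pos [466.44  16.35  85.78] yaw 7.54 F [-0.16 -1.26 -2.17] M [0.004 0.111 0.014] w 19.85
tool mm [ 0.54 -0.59 30.78] units [ 0.011 -0.012  0.616]
[596.01004357  33.49884627  82.9792778 ]
top 0.85 [ 579.1 -233.6    3.6]
top 0.42 [593.6  37.1  85.7]
[[253.75616793 159.3685674 ]]
side 0.98 [ 5.799e+02 -2.331e+02  5.000e-01]
side 0.9 [319.1  61.2   7.4]
side 0.75 [597.5  28.5  82.5]
side 0.74 [704.3 294.   -2.3]
side 0.53 [525.1  26.6  80.4]
[[276.79401147 168.44782766]]
```

View pics/side3.png

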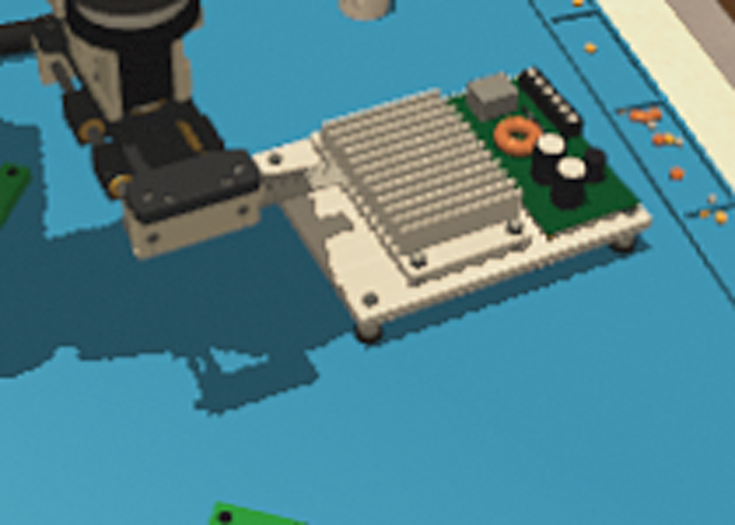

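View pics/top3.png

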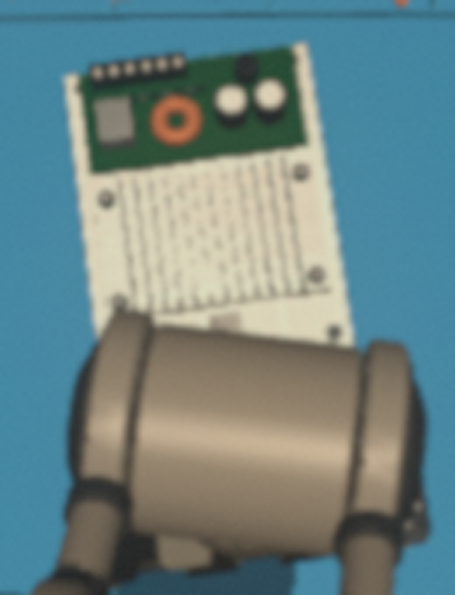

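The tip shows where predicted: side (276,169), top (254,160). I'll lower onto the ledge.

Emit:
{"method": "servo_tool", "body": {
  "series": [
    [0,0,-0.012,0.3,0],
    [0,0,0,0.3,0],
    [0,0,0,0.2,0],
    [0,0,0,0.08,0],
    [0,0,0,0,0],
    [0,0,0,0,0],
    [0,0,0,0,0]
  ]
}}

```text
time: 10.07
tool_pos: [466.7, 17.5, 42.1]
tcp_rot: [3.141, -0.001, 0.133]
contact_force: [-0.7, 0.8, -1.9]
grip_width: 19.7
```

```bash
python3 -c "
from h import *
rel([466.9,17.0,38])"
```

```text
t 10.075 pos [466.74  17.46  42.11] yaw 7.6 F [-0.65  0.79 -1.85] M [-0.026  0.156 -0.015] w 19.73
tool mm [0.09 0.47 4.11] units [0.002 0.009 0.082]
```

Emit:
{"method": "servo_tool", "body": {
  "series": [
    [0,0,0,0.04,0],
    [0,0,0,0.02,0],
    [0,0,0,0,0],
    [0,0,0,0,0],
    [0,0,0,0,0]
  ]
}}

```text
time: 10.7
tool_pos: [466.5, 17.5, 38.8]
tcp_rot: [3.141, -0.0, 0.133]
contact_force: [0.2, -1.0, -2.6]
grip_width: 19.5
```

Emit:
{"method": "servo_tool", "body": {
  "series": [
    [0,0,0,0.01,0],
    [0,0,0,0,0],
    [0,0,0,0,0],
    [0,0,0,0,0]
  ]
}}

```text
time: 11.2
tool_pos: [466.6, 17.4, 38.3]
tcp_rot: [3.141, -0.0, 0.133]
contact_force: [0.1, -0.5, -1.1]
grip_width: 19.6
```

Emit:
{"method": "servo_tool", "body": {
  "series": [
    [0,0,0,0.01,0],
    [0,0,0,0,0],
    [0,0,0,0,0],
    [0,0,0,0,0]
  ]
}}

```text
time: 11.7
tool_pos: [466.5, 17.5, 37.8]
tcp_rot: [3.141, -0.0, 0.133]
contact_force: [0.1, 1.0, -1.8]
grip_width: 19.4
```

Emit:
{"method": "servo_tool", "body": {
  "series": [
    [0,0,0,0.008,0],
    [0,0,0,0,0],
    [0,0,0,0,0]
  ]
}}

```text
time: 12.08
tool_pos: [466.5, 17.5, 37.4]
tcp_rot: [3.142, 0.0, 0.133]
contact_force: [0.6, -1.0, -0.8]
grip_width: 19.4
```

```bash
python3 -c "
from h import *
rel([466.9,17.0,38])"
```

```text
t 12.075 pos [466.47  17.48  37.36] yaw 7.59 F [ 0.63 -1.05 -0.84] M [ 0.003 -0.001  0.023] w 19.44
tool mm [ 0.36  0.53 -0.64] units [ 0.007  0.011 -0.013]
```

Emit:
{"method": "servo_tool", "body": {
  "series": [
    [0,0,0,0.008,0],
    [0,0,0,0,0],
    [0,0,0,0,0]
  ]
}}

```text
time: 12.45
tool_pos: [466.4, 17.5, 36.9]
tcp_rot: [3.142, 0.0, 0.133]
contact_force: [-1.1, 0.3, -0.1]
grip_width: 19.8
```

```bash
python3 -c "
from h import *
rel([466.9,17.0,38])"
```

```text
t 12.45 pos [466.44  17.5   36.95] yaw 7.6 F [-1.09  0.3  -0.11] M [-0.045  0.032  0.03 ] w 19.8
tool mm [ 0.39  0.55 -1.05] units [ 0.008  0.011 -0.021]
```

Light contact: Fz has gone from −1.9 to about −0.1 N. Now I'll slide in.

Emit:
{"method": "servo_tool", "body": {
  "series": [
    [0,0.06,0,0,0],
    [0,0.1,0,0,0],
    [0,0.1,0,0,0],
    [0,0.1,0,0,0],
    [0,0.1,0,0,0],
    [0,0.04,0,0,0],
    [0,0,0,0,0],
    [0,0,0,0,0]
  ]
}}

```text
time: 13.45
tool_pos: [491.7, 20.8, 37.1]
tcp_rot: [3.141, -0.001, 0.133]
contact_force: [1.2, 0.2, -0.2]
grip_width: 19.6
```

```bash
python3 - <<'E'
from h import *
rel([466.9,17.0,38])
im=bot.capture('side')[:,:,::-1]
cv2.imwrite('pics/side4.png',cv2.resize(im[130:230,220:390],None,fx=4.5,fy=4.5,interpolation=cv2.INTER_CUBIC))
rel([466.9,17.0,38])
E
```

```text
t 13.45 pos [491.69  20.78  37.1 ] yaw 7.59 F [ 1.19  0.22 -0.19] M [ 0.029 -0.279  0.036] w 19.59
tool mm [-25.07   0.48  -0.93] units [-0.501  0.01  -0.019]
t 13.5 pos [491.63  20.77  37.09] yaw 7.59 F [ 0.36 -0.09  0.63] M [ 0.06  -0.304  0.018] w 19.52
tool mm [-25.01   0.47  -0.93] units [-0.5    0.009 -0.019]
```

View pics/side4.png

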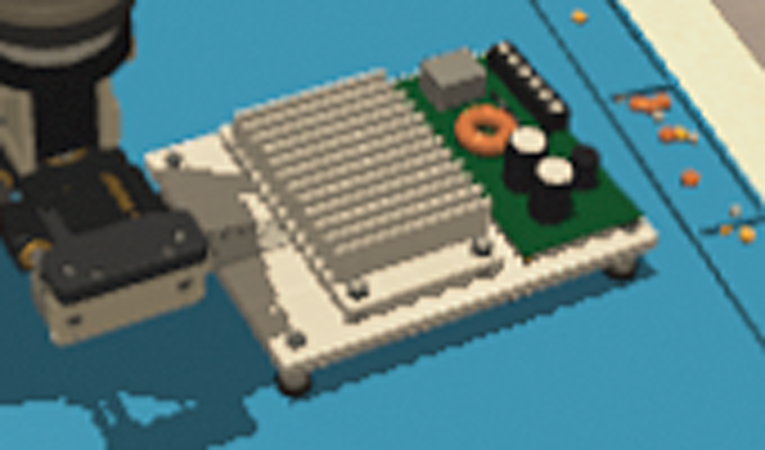

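The thin end has just gone under the edge (crop ~(280,230)), and the force is still light. I'll go on to about 30 mm depth.

Emit:
{"method": "servo_tool", "body": {
  "series": [
    [0,0.06,0,0,0],
    [0,0.1,0,0,0],
    [0,0.1,0,0,0],
    [0,0.1,0,0,0],
    [0,0.04,0,0,0],
    [0,0,0,0,0],
    [0,0,0,0,0],
    [0,0,0,0,0]
  ]
}}

```text
time: 14.5
tool_pos: [511.6, 23.4, 37.1]
tcp_rot: [3.141, -0.001, 0.133]
contact_force: [1.4, 0.3, 0.7]
grip_width: 19.6
```

```bash
python3 -c "
from h import *
rel([466.9,17.0,38])"
```

```text
t 14.5 pos [511.56  23.43  37.12] yaw 7.59 F [1.4  0.27 0.67] M [ 0.07  -0.265 -0.015] w 19.63
tool mm [-45.11   0.48  -0.93] units [-0.902  0.01  -0.019]
```

Emit:
{"method": "servo_tool", "body": {
  "series": [
    [0,0.04,0,0,0],
    [0,0.02,0,0,0],
    [0,0,0,0,0],
    [0,0,0,0,0]
  ]
}}

```text
time: 15.0
tool_pos: [513.8, 23.9, 36.9]
tcp_rot: [3.142, 0.001, 0.133]
contact_force: [-1.8, -1.3, 3.4]
grip_width: 19.4
```

Emit:
{"method": "servo_tool", "body": {
  "series": [
    [0,0.04,0,0,0],
    [0,0.02,0,0,0],
    [0,0,0,0,0]
  ]
}}

```text
time: 15.38
tool_pos: [517.3, 24.2, 37.0]
tcp_rot: [3.141, -0.0, 0.133]
contact_force: [-2.0, 0.5, 2.6]
grip_width: 19.5
```

Emit:
{"method": "servo_tool", "body": {
  "series": [
    [0,0.03,0,0,0],
    [0,0.01,0,0,0],
    [0,0,0,0,0]
  ]
}}

```text
time: 15.75
tool_pos: [519.1, 24.5, 37.0]
tcp_rot: [3.141, -0.0, 0.133]
contact_force: [-2.6, 0.1, 2.6]
grip_width: 19.8
```

Emit:
{"method": "servo_tool", "body": {
  "series": [
    [0,0,0,0,0],
    [0,0,0,0,0]
  ]
}}

```text
time: 16.0
tool_pos: [519.1, 24.5, 37.0]
tcp_rot: [3.141, -0.0, 0.133]
contact_force: [-1.8, -0.6, 2.8]
grip_width: 19.3
```

```bash
cat > avg.py <<'E'
from h import *
F=[]
for i in range(6):
    bot.capture('side'); o=bot.get_obs(); F.append(np.r_[o["contact_force"],o["moment"],o["tool_pos"]])
F=np.array(F); print(o["time"],"mean",F.mean(0).round(2),"sd",F.std(0).round(2),"pitch",o["tcp_rot"])
a=np.radians(7.6); print("axial",(F[:,:2]@[np.cos(a),np.sin(a)]).mean())
E
python3 avg.py
```

```text
16.3 mean [-1.7800e+00 -1.1000e-01  2.9300e+00  3.0000e-02  1.7000e-01 -0.0000e+00
  5.1907e+02  2.4490e+01  3.6970e+01] sd [0.41 0.49 0.32 0.03 0.03 0.03 0.01 0.01 0.01] pitch [ 3.14148378e+00 -1.25529756e-04  1.32554977e-01]
axial -1.7778885510138702
```

Emit:
{"method": "servo_tool", "body": {
  "series": [
    [0,0,0,-0.006,0],
    [0,0.03,0,0,0],
    [0,0.01,0,0,0],
    [0,0,0,0,0]
  ]
}}

```text
time: 16.8
tool_pos: [521.0, 24.8, 37.2]
tcp_rot: [3.142, 0.0, 0.133]
contact_force: [-1.8, 0.5, 2.3]
grip_width: 19.6
```

```bash
python3 avg.py
```

```text
17.1 mean [-1.5500e+00 -2.1000e-01  2.3700e+00 -0.0000e+00  2.0000e-01 -2.0000e-02
  5.2099e+02  2.4760e+01  3.7230e+01] sd [0.31 0.26 0.46 0.03 0.03 0.04 0.02 0.01 0.01] pitch [ 3.14151496e+00 -5.46032526e-05  1.32552059e-01]
axial -1.5650464056541666
```

Axial/normal is about 0.36 both times, so this is base-plate drag alone. I'll keep creeping in.

Emit:
{"method": "servo_tool", "body": {
  "series": [
    [0,0.03,0,0,0],
    [0,0.02,0,0,0],
    [0,0,0,0,0]
  ]
}}

```text
time: 17.48
tool_pos: [523.7, 25.1, 37.3]
tcp_rot: [3.141, -0.0, 0.133]
contact_force: [-1.9, -1.1, 1.5]
grip_width: 19.2
```

Emit:
{"method": "servo_tool", "body": {
  "series": [
    [0,0.03,0,0,0],
    [0,0.02,0,0,0],
    [0,0,0,0,0]
  ]
}}

```text
time: 17.85
tool_pos: [524.4, 25.3, 37.1]
tcp_rot: [-3.141, 0.004, 0.133]
contact_force: [-7.1, -1.0, 7.1]
grip_width: 19.7
```

Emit:
{"method": "servo_tool", "body": {
  "series": [
    [0,0.03,0,0,0],
    [0,0.02,0,0,0],
    [0,0,0,0,0]
  ]
}}

```text
time: 18.23
tool_pos: [524.7, 25.4, 36.9]
tcp_rot: [-3.141, 0.008, 0.133]
contact_force: [-13.7, -3.1, 11.2]
grip_width: 19.9
```

Wedged. I'll measure before doing anything else.

```bash
python3 avg.py
```

```text
18.525 mean [-1.4220e+01 -3.6000e+00  1.1360e+01 -6.0000e-01  2.1900e+00 -8.0000e-02
  5.2465e+02  2.5430e+01  3.6910e+01] sd [0.22 0.48 0.13 0.04 0.03 0.02 0.01 0.01 0.01] pitch [-3.14095371  0.00828459  0.13294402]
axial -14.56917947966899
```

Emit:
{"method": "servo_tool", "body": {
  "series": [
    [0,-0.02,0,-0.01,0],
    [0,-0.01,0,-0.01,0],
    [0,0,0,0,0],
    [0,0,0,0,0]
  ]
}}

```text
time: 19.02
tool_pos: [526.9, 25.6, 38.0]
tcp_rot: [3.142, 0.0, 0.133]
contact_force: [-0.9, -1.2, -2.0]
grip_width: 19.6
```

```bash
python3 avg.py
```

```text
19.325 mean [-1.1700e+00 -1.2000e-01 -2.2500e+00 -2.0000e-02  2.2000e-01 -0.0000e+00
  5.2695e+02  2.5570e+01  3.8080e+01] sd [0.38 0.24 0.23 0.03 0.03 0.04 0.01 0.01 0.05] pitch [3.14153126e+00 6.57372753e-05 1.32599714e-01]
axial -1.18076959006896
```

Raising 1 mm released everything. The tool had been low enough to lever the gauge over the ledge's front edge, so that was a false wedge. I'll set the height near level (z≈37.7) and creep in again, one step at a time.

Emit:
{"method": "servo_tool", "body": {
  "series": [
    [0,0,0,0.007,0],
    [0,0,0,0,0],
    [0,0,0,0,0]
  ]
}}

```text
time: 19.7
tool_pos: [527.0, 25.6, 38.0]
tcp_rot: [3.141, -0.0, 0.133]
contact_force: [-0.9, 0.5, -2.0]
grip_width: 19.2
```

```bash
python3 avg.py
```

```text
20.0 mean [-1.0100e+00  2.0000e-02 -2.1300e+00 -3.0000e-02  2.6000e-01  2.0000e-02
  5.2698e+02  2.5550e+01  3.7930e+01] sd [0.55 0.43 0.36 0.03 0.03 0.03 0.01 0.01 0.01] pitch [ 3.14149316e+00 -5.57257726e-05  1.32560915e-01]
axial -0.9989348717024095
```

Emit:
{"method": "servo_tool", "body": {
  "series": [
    [0,0.02,0,0.003,0],
    [0,0.02,0,0,0],
    [0,0,0,0,0],
    [0,0,0,0,0]
  ]
}}

```text
time: 20.5
tool_pos: [528.1, 25.8, 37.7]
tcp_rot: [-3.141, 0.002, 0.133]
contact_force: [-5.1, -0.5, 1.3]
grip_width: 19.4
```

```bash
python3 avg.py
```

```text
20.8 mean [-4.8600e+00 -9.8000e-01  1.7300e+00 -1.4000e-01  9.0000e-01 -2.0000e-02
  5.2808e+02  2.5780e+01  3.7720e+01] sd [0.48 0.63 0.25 0.03 0.02 0.04 0.01 0.01 0.01] pitch [-3.14146061e+00  1.83799453e-03  1.32649315e-01]
axial -4.945354273984749
```

Emit:
{"method": "servo_tool", "body": {
  "series": [
    [0,0,0,-0.005,0],
    [0,0,0,0,0],
    [0,0,0,0,0]
  ]
}}

```text
time: 21.18
tool_pos: [528.2, 25.8, 37.7]
tcp_rot: [-3.141, 0.002, 0.133]
contact_force: [-4.5, 0.2, -0.2]
grip_width: 19.3
```

```bash
python3 avg.py
```

```text
21.475 mean [-5.3400e+00 -7.2000e-01 -1.6000e-01 -1.4000e-01  9.2000e-01 -1.0000e-02
  5.2825e+02  2.5830e+01  3.7760e+01] sd [0.26 0.72 0.46 0.03 0.02 0.02 0.01 0.01 0.01] pitch [-3.14144099e+00  1.54192251e-03  1.32631878e-01]
axial -5.384280873201138
```

Emit:
{"method": "servo_tool", "body": {
  "series": [
    [0,0.01,0,-0.005,0],
    [0,0.006,0,0,0],
    [0,0,0,0,0]
  ]
}}

```text
time: 21.85
tool_pos: [528.5, 25.9, 37.7]
tcp_rot: [-3.141, 0.003, 0.133]
contact_force: [-4.9, -1.1, -1.2]
grip_width: 19.6
```

```bash
python3 avg.py
```

```text
22.15 mean [-6.360e+00 -1.190e+00 -1.060e+00 -2.100e-01  1.090e+00 -3.000e-02
  5.285e+02  2.592e+01  3.776e+01] sd [0.51 0.43 0.27 0.04 0.02 0.04 0.01 0.01 0.01] pitch [-3.14124800e+00  2.84317902e-03  1.32684184e-01]
axial -6.466705587551261
```

That is a genuine wedge: axial drag is about 6.5 N and persists with no downward push. I'll check it in a picture and check for creep.

Emit:
{"method": "servo_tool", "body": {
  "series": [
    [0,0,0,0,0],
    [0,0,0,0,0],
    [0,0,0,0,0],
    [0,0,0,0,0],
    [0,0,0,0,0],
    [0,0,0,0,0],
    [0,0,0,0,0],
    [0,0,0,0,0]
  ]
}}

```text
time: 23.15
tool_pos: [528.5, 25.9, 37.7]
tcp_rot: [-3.141, 0.003, 0.133]
contact_force: [-6.6, -1.4, -0.5]
grip_width: 19.7
```

```bash
python3 avg.py; python3 - <<'E'
from h import *
im=bot.capture('side')[:,:,::-1]
cv2.imwrite('pics/side5.png',cv2.resize(im[120:240,190:360],None,fx=4.5,fy=4.5,interpolation=cv2.INTER_CUBIC))
for P in ([528.5,25.9,50],[528.5-13.4,24.1,50]): pass
# predicted grip block rear end & front (z=47) if no slip
a=np.radians(7.6); u=np.array([np.cos(a),np.sin(a)])
t=np.array([528.5,25.9])
print("rear",proj('side',[*(t-u*14.3),47]),"block front",proj('side',[*(t+u*30.7),47]),"edge",proj('side',[*(t+u*84),41.7]))
E
```

```text
23.45 mean [-6.1700e+00 -1.5600e+00 -1.1300e+00 -1.9000e-01  1.0900e+00 -4.0000e-02
  5.2848e+02  2.5920e+01  3.7750e+01] sd [0.29 0.32 0.53 0.03 0.03 0.04 0.02 0.01 0.01] pitch [-3.14123361e+00  2.78895499e-03  1.32606873e-01]
axial -6.325242243677816
rear [[243.42865686 189.96680895]] block front [[261.51282037 184.19626535]] edge [[282.28046638 179.19096813]]
```

View pics/side5.png

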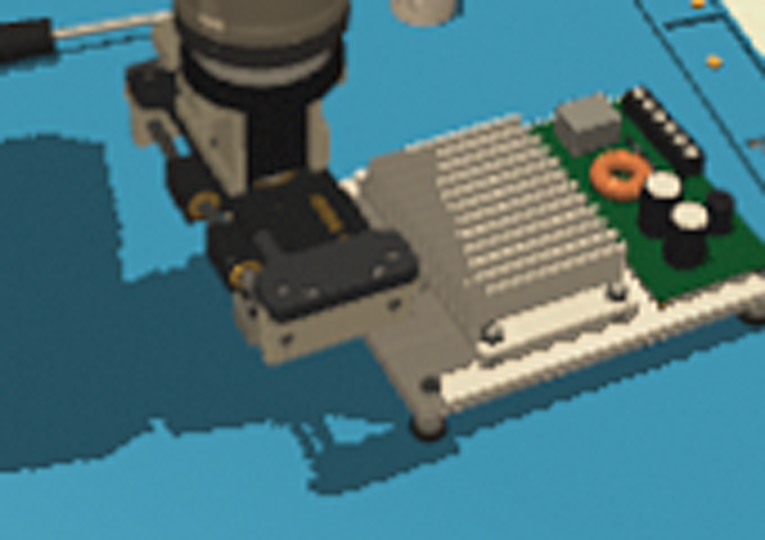

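The gripper (crop ~(320,270)) hides the gauge in this view. The forces and pose are steady, so I'll hand it in.

```bash
python3 -c "
from plant import bot
print(bot.close_job())
o=bot.get_obs();print(o['time'],o['contact_force'],o['tool_pos'],o['grip_width'])"
```

```text
the job is handed in; nothing more can be done
None
the job is handed in; nothing more can be done
```

I gripped the bare steel gauge, lifted it, and slid it thin end first under the middle of the heat sink's front edge until it dragged. I handed in the job at about 23.5 s with the gauge still held.

**Last readings:**
- **Depth:** about 47 mm under the edge, worked out from the tool position. That puts the gap at roughly 6.7 mm.
- **Drag:** about 6.3 N along the way in, steady over the last second or so.
- **Vertical:** about −1.1 N, so the tool was carrying roughly half the gauge's weight and not pressing it down.
- **Attitude:** tool tilt about 0.003 rad and yaw within about 0.01 rad of the amplifier's axis. The tool was not moving.
- **Force on the heat sink:** roughly 5 to 12 N, most likely about 7 N. I estimated this from the drag and an assumed friction; it was not measured directly.

**What went wrong or could not be checked:**
- **False wedge:** at about 44 mm depth the tool was slightly too low and levered the gauge over the ledge edge, with about 14.6 N of drag. I estimated 11 to 15 N on the heat sink then, but that did not allow for the levering. Raising the tool 1 mm released it, and I then found the true wedge at the correct height.
- **Final view:** the gripper hid the gauge in the last picture, so the depth and flatness come from the tool pose and forces. It also means I could not rule out a small slip in the grip.

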